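Restock the reagent drawer

TASK

Pull out the drawer of the small grey cabinet, see which of its six cells have no dropper bottle, and stand one of the spare bottles from the table upright in each empty cell, leaving the bottles already in the drawer in their cells. Then push the drawer fully home. Spares that are not needed stay on the table; do not push the beaker or the carton about.

Things in the scene. Friction and masses are not known exactly. Their poses are not given: they have to be found in the camera images.
- cabinet: small grey reagent cabinet, fixed on the table to the right of the microscope: 170 mm deep (own x), 146 mm wide (own y), 86 mm high, black mat on top, one drawer with a blue front. Origin: centre of its underside; own x points from front to back, so the drawer comes out along its own -x, towards the robot (within 0.08 rad). It does not move.
- drawer (a joint): travel of the drawer in m: 0 fully shut, 0.15 fully out (its stop). It starts shut, runs with about 1.5 N of friction, stays where it is left, has no latch. Its floor is 13 mm above the table, with six cells: open pockets in a grey insert. Fully out, the rearmost cells' centres are 32 mm in front of the cabinet.
- drawer_front (a point): centre of the outer face of the drawer's blue front, 45 mm above the table; the front is 146 mm wide, 8 mm thick and reaches from 6 to 84 mm above the table. Moves with the drawer; axes as the cabinet's (x into the drawer).
- drawer_handle (a point): grip point on the drawer's handle, 60 mm above the table: an upright steel bar 10 mm in diameter from 20 to 76 mm above the table, 35 mm in front of the blue front (axis to face), on two thin standoffs 27 and 62 mm above the table. Can be pinched from above, fingers closing across the drawer (the cabinet's y). Moves with the drawer.
- cell1 (a point): centre of the floor of cell 1 of the drawer (front row, left seen from the robot), 13 mm above the table; the cell is a square pocket in a grey insert, 33 mm wide and 27 mm deep (the insert's top is 40 mm above the table). Pitch 46 mm in x, 60 mm in y. Moves with the drawer; axes as the cabinet's.
- cell2 (a point): centre of the floor of cell 2 of the drawer (front row, right seen from the robot), 13 mm above the table; the cell is a square pocket in a grey insert, 33 mm wide and 27 mm deep (the insert's top is 40 mm above the table). Pitch 46 mm in x, 60 mm in y. Moves with the drawer; axes as the cabinet's.
- cell3 (a point): centre of the floor of cell 3 of the drawer (middle row, left seen from the robot), 13 mm above the table; the cell is a square pocket in a grey insert, 33 mm wide and 27 mm deep (the insert's top is 40 mm above the table). Pitch 46 mm in x, 60 mm in y. Moves with the drawer; axes as the cabinet's.
- cell4 (a point): centre of the floor of cell 4 of the drawer (middle row, right seen from the robot), 13 mm above the table; the cell is a square pocket in a grey insert, 33 mm wide and 27 mm deep (the insert's top is 40 mm above the table). Pitch 46 mm in x, 60 mm in y. Moves with the drawer; axes as the cabinet's.
- cell5 (a point): centre of the floor of cell 5 of the drawer (rear row, left seen from the robot), 13 mm above the table; the cell is a square pocket in a grey insert, 33 mm wide and 27 mm deep (the insert's top is 40 mm above the table). Pitch 46 mm in x, 60 mm in y. Moves with the drawer; axes as the cabinet's.
- cell6 (a point): centre of the floor of cell 6 of the drawer (rear row, right seen from the robot), 13 mm above the table; the cell is a square pocket in a grey insert, 33 mm wide and 27 mm deep (the insert's top is 40 mm above the table). Pitch 46 mm in x, 60 mm in y. Moves with the drawer; axes as the cabinet's.
- stocked1: dropper bottle: white body 25 mm in diameter up to 45 mm above its foot, then a coloured cap (16, then 11 mm across) up to 60 mm; about 40 g. Blue or yellow cap: no matter which. Origin: centre of its foot; z along the bottle. If present it stands at the start inside the shut drawer, in cell 1; None if it is absent, that cell then being empty.
- stocked2: dropper bottle: white body 25 mm in diameter up to 45 mm above its foot, then a coloured cap (16, then 11 mm across) up to 60 mm; about 40 g. Blue or yellow cap: no matter which. Origin: centre of its foot; z along the bottle. If present it stands at the start inside the shut drawer, in cell 2; None if it is absent, that cell then being empty.
- stocked3: dropper bottle: white body 25 mm in diameter up to 45 mm above its foot, then a coloured cap (16, then 11 mm across) up to 60 mm; about 40 g. Blue or yellow cap: no matter which. Origin: centre of its foot; z along the bottle. If present it stands at the start inside the shut drawer, in cell 3; None if it is absent, that cell then being empty.
- stocked4: dropper bottle: white body 25 mm in diameter up to 45 mm above its foot, then a coloured cap (16, then 11 mm across) up to 60 mm; about 40 g. Blue or yellow cap: no matter which. Origin: centre of its foot; z along the bottle. If present it stands at the start inside the shut drawer, in cell 4; None if it is absent, that cell then being empty.
- stocked5: dropper bottle: white body 25 mm in diameter up to 45 mm above its foot, then a coloured cap (16, then 11 mm across) up to 60 mm; about 40 g. Blue or yellow cap: no matter which. Origin: centre of its foot; z along the bottle. If present it stands at the start inside the shut drawer, in cell 5; None if it is absent, that cell then being empty.
- stocked6: dropper bottle: white body 25 mm in diameter up to 45 mm above its foot, then a coloured cap (16, then 11 mm across) up to 60 mm; about 40 g. Blue or yellow cap: no matter which. Origin: centre of its foot; z along the bottle. If present it stands at the start inside the shut drawer, in cell 6; None if it is absent, that cell then being empty.
- spare1: dropper bottle: white body 25 mm in diameter up to 45 mm above its foot, then a coloured cap (16, then 11 mm across) up to 60 mm; about 40 g. Blue or yellow cap: no matter which. Origin: centre of its foot; z along the bottle. A spare, standing at the start on the table in front of the cabinet or to the right of it. There are always five.
- spare2: dropper bottle: white body 25 mm in diameter up to 45 mm above its foot, then a coloured cap (16, then 11 mm across) up to 60 mm; about 40 g. Blue or yellow cap: no matter which. Origin: centre of its foot; z along the bottle. A spare, standing at the start on the table in front of the cabinet or to the right of it. There are always five.
- spare3: dropper bottle: white body 25 mm in diameter up to 45 mm above its foot, then a coloured cap (16, then 11 mm across) up to 60 mm; about 40 g. Blue or yellow cap: no matter which. Origin: centre of its foot; z along the bottle. A spare, standing at the start on the table in front of the cabinet or to the right of it. There are always five.
- spare4: dropper bottle: white body 25 mm in diameter up to 45 mm above its foot, then a coloured cap (16, then 11 mm across) up to 60 mm; about 40 g. Blue or yellow cap: no matter which. Origin: centre of its foot; z along the bottle. A spare, standing at the start on the table in front of the cabinet or to the right of it. There are always five.
- spare5: dropper bottle: white body 25 mm in diameter up to 45 mm above its foot, then a coloured cap (16, then 11 mm across) up to 60 mm; about 40 g. Blue or yellow cap: no matter which. Origin: centre of its foot; z along the bottle. A spare, standing at the start on the table in front of the cabinet or to the right of it. There are always five.
- beaker: bystander: clear empty beaker, 53 mm wide, 70 mm high, to the right of the cabinet; origin: centre of its foot. Right of it stands the big fixed analyser (about x over 0.47, y below -0.44, tall): keep clear.
- carton_slides: bystander: small white and red carton, 56x82x34 mm, to the left of the cabinet; origin: centre of its underside. In front of it stands the fixed microscope, 0.41 m tall (about x 0.29 to 0.57, y -0.09 to 0.09): keep clear.

How it is judged:
By the outcome, as a careful person would: the job done as asked, in the order asked, and still so for the second after the job is handed in, with the robot touching nothing.
Of stocked1, stocked2, stocked3, stocked4, stocked5, stocked6 only 2 to 3 are there at a start; the rules pass over those that are not, and their reading is None.
At some moment in a run one of spare1, spare2, spare3, spare4, spare5 may be knocked a few centimetres aside while the robot is not near it.
Once in a run the grip may slacken for a moment while it holds something.
It also fails if it takes over 208 s, if anything falls off the work surface, if the arm or the gripper's body presses on something with over 40 N, if the wrist force passes 120 N, or if a joint passes its speed limit or range.

ROBOT

A 6-joint arm with a two-finger parallel gripper is mounted at the origin on a cart in front of the work surface, level with it; the furniture and walls round the work are solid. World frame = base frame: x ahead of the robot, y to its left, z up, the work surface at z = 0. Lengths are in mm, angles in rad, forces in N, time in s.
With the tool pointing down it reaches from about 350 to 975 mm from the base axis. Payload 7.1 kg.
Tool frame: the origin (TCP) lies between the finger pads; the fingertips stand 17 mm ahead of it and the grasp point (between the pads) lies 2 mm behind it; z points along the fingers, y is the line along which they close (so a half turn about z gives the same grasp; the last joint's range is limited). The gripper opens to 88 mm and grips with 3 to 60 N. Pads are 20 mm wide; open, the fingers measure 115 mm over their backs; the gripper's body (75 mm by 178 mm) begins 61 mm behind the grasp point.
Start: joints at [-1.258, 0.423, 1.63, -0, 1.089, -0.019], TCP at [203.608, -590.888, 239.675] pointing down, gripper open.
Joint ranges: [-3, 3], [-0.9, 2.11], [0.09, 2.58], [-1.31, 4.45], [0.11, 2.69], [-2.54, 2.54]. Speed limits (rad/s): [2.39, 2.39, 3.01, 3.14, 3.14, 3.14].

INTERFACE

Orientations are given as a rotation vector (axis times angle).
In Python, from workcell import ctrl gives the robot as it stands.
- The arm moves only by the shell command python3 jog.py 'ROWS' [OPENING]. ROWS is 1 to 5 rows, parted by a bar, with the numbers parted by spaces; each row has 6 numbers: dx, dy, dz in parts of the range, where 1.0 means 0.75 m, then a rotation vector rx, ry, rz in fractions of the full range, 1 being pi rad; each row shifts and turns the commanded pose from where the row before left it, along the tool's axes as they then stand; what a row does not reach is not made up. A row lasts 1/12 s, in which the tool goes at most 41.7 mm and 0.125 rad, less where a joint would pass 70% of its speed; a pose out of reach is approached as far as the arm can. OPENING is the finger opening in mm, set as the command begins (- or left out keeps the last). The fingers move at their own pace and stop on an object; the grip force is fixed at half the most. Time passes only in rows, so rows that do not move let the fingers close. It prints the time, the measured TCP pose, the force, the opening and the grip force at its end. No shift or turn number may pass 1 either way. Input that does not fit is refused with a message, and nothing moves.
- ctrl.get_obs(): the state, without advancing time (a new reading comes with each control period).
- ctrl.get_image(name): name is "side" or "top" or "wrist"; returns a dict with "img" (420x560x3 uint8, red, green, blue), "fx", "fy", "cx", "cy" (pixels), "R" (3x3) and "t" (3): a world point X has camera coordinates R X + t. Camera axes: x right, y down, z forward; pixel columns grow to the right and rows downward; lengths in mm; the calibration is good to about 2 mm. A picture is of the moment at which its call begins. There is no depth.
- ctrl.close_job(): hands the job in; it is judged then, once.
The state is a dict: "t": time; "qpos": joint angles; "qvel": joint speeds; "joint_torque": joint torques, N m; "ee_pos": TCP position; "orientation": TCP orientation; "ft_force": force on the tool from outside, world axes, zero at the start; "moment": the same for the moment, N m; "width": finger opening in mm; "grasp_force": force on a finger pad.
Only numpy, scipy, OpenCV 4.12 (cv2) and the standard library are available. Lean on these libraries where they do the work, as an engineer would, in place of code of your own. Each camera call takes 0.05 s, during which the arm holds its last target. There are 200 camera calls.

## Working session

There is one attempt and no reset: what is moved stays moved. The work goes in short steps, Python scripts to look and compute and a shell command to move; the robot and the scene stay as the last step left them, time stands still between calls to the robot, and variables do not carry over. Pictures are saved under pics/ and viewed, at most 14 in all, crops included, and the job is handed in when it is done.

```bash
ls; mkdir -p pics; cat > h.py <<'E'
import numpy as np, cv2
from workcell import ctrl
from scipy.spatial.transform import Rotation as Ro
import pickle
def snap(n,f,crop=None,s=1):
    d=ctrl.get_image(n); pickle.dump(d,open(f'pics/{f}.pkl','wb')); save(d,f,crop,s)
def save(d,f,crop=None,s=1):
    im=d['img'][:,:,::-1]
    if crop: a,b,c,e=crop; im=im[b:e,a:c]
    cv2.imwrite(f'pics/{f}.png',cv2.resize(im,None,fx=s,fy=s,interpolation=cv2.INTER_CUBIC))
def load(f): return pickle.load(open(f'pics/{f}.pkl','rb'))
def ray(d,u,v):
    R=np.array(d['R']);t=np.array(d['t'])
    return -R.T@t, R.T@np.array([(u-d['cx'])/d['fx'],(v-d['cy'])/d['fy'],1])
def atz(d,u,v,z):
    c,r=ray(d,u,v); return c+r*(z-c[2])/r[2]
def tri(obs):
    A=np.zeros((3,3));b=np.zeros(3);L=[]
    for d,u,v in obs:
        c,r=ray(d,u,v); r=r/np.linalg.norm(r); P=np.eye(3)-np.outer(r,r); A+=P;b+=P@c; L.append((P,c))
    x=np.linalg.solve(A,b); return x,[np.linalg.norm(P@(x-c)) for P,c in L]
def proj(d,X):
    p=np.array(d['R'])@np.array(X)+np.array(d['t']); return p[0]/p[2]*d['fx']+d['cx'],p[1]/p[2]*d['fy']+d['cy']
def totool(X,yaw=None):
    o=ctrl.get_obs(); R=rot(o); return R.T@(np.array(X)-o['ee_pos'])
def rot(o):
    q=np.array(o['orientation']); return Ro.from_rotvec(q).as_matrix()
E
python3 - <<'E'
from h import *
for n in('top','side','wrist'): snap(n,n+'0',None,1.4)
o=ctrl.get_obs();print(o['ee_pos'],o['orientation'],o['t']);print(rot(o).round(3))
for n in('top','side','wrist'):
    d=load(n+'0');print(n,ray(d,280,210))
E
```

```text
jog.py
pics
workcell.py
[ 203.47721008 -590.55124191  239.10572529] [-3.09738708e+00 -5.18573610e-01  2.89264740e-04] 0.15
[[ 0.945  0.326 -0.   ]
 [ 0.326 -0.945  0.001]
 [-0.    -0.001 -1.   ]]
top (array([ 397.22119762, -211.501899  ,  891.072852  ]), array([ 0.22105473, -0.02427992, -0.97500474]))
side (array([-230.1358622 , -545.23960606,  494.39544031]), array([ 0.8404949 ,  0.32898481, -0.43051846]))
wrist (array([ 267.2067291 , -568.84450778,  383.88317666]), array([-0.2307899 , -0.06440569, -0.97102616]))
```

View pics/top0.png

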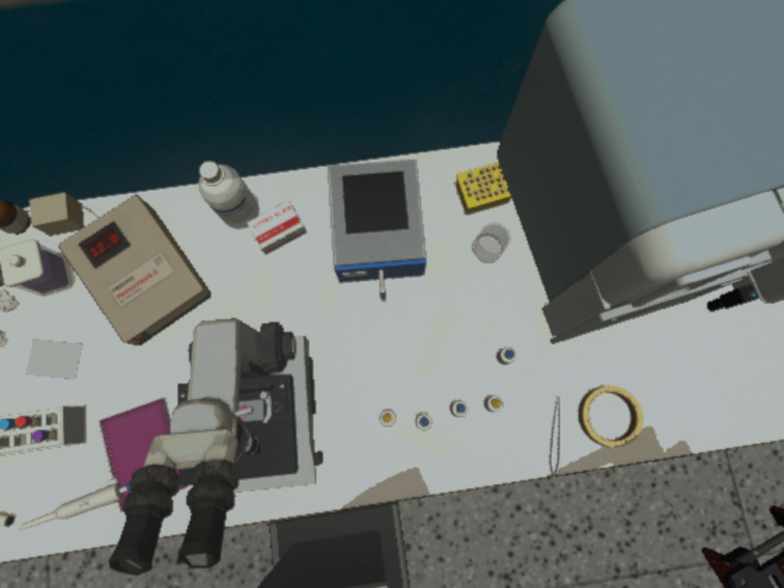

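View pics/side0.png

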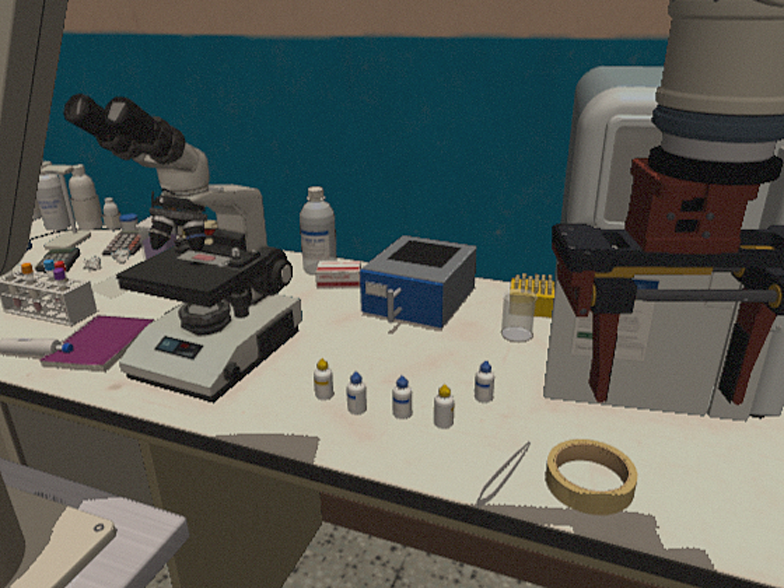

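The top view shows five spares at (388,418), (424,421), (459,408), (495,403) and (507,355) in the 1.4x image. The handle is near (382,290), the cabinet is centred near (377,215), and the beaker is at (489,243). The side view shows the same five bottles and the handle at about (393,292–330). Next I'll enlarge both views.

```bash
python3 - <<'E'
from h import *
save(load('top0'),'c1',(220,105,380,320),2.75*1.0)
save(load('side0'),'c2',(215,160,365,310),4)
E
```

```text
(no output)
```

View pics/c1.png

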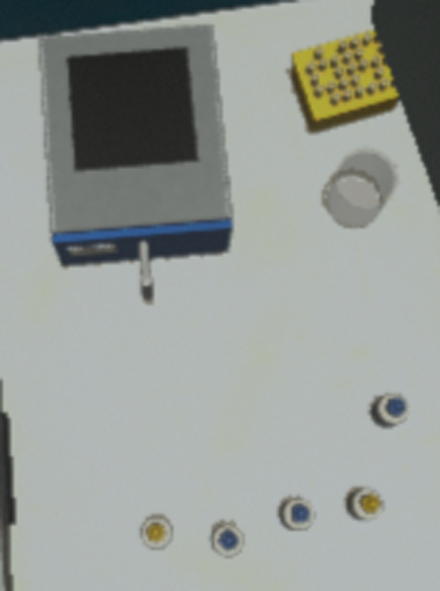

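View pics/c2.png

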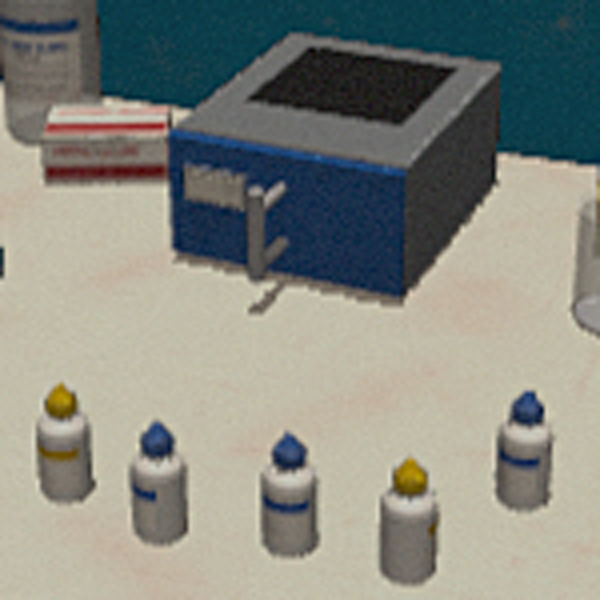

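The enlarged crops give the five caps at (156,532), (229,538), (299,513), (369,502) and (396,408) in the top crop. In the side crop they are at (60,398), (157,437), (290,449), (410,473) and (529,406). The handle top is at (146,281) in the top crop and (256,190) in the side crop.

```bash
python3 - <<'E'
from h import *
T=load('top0');S=load('side0')
t=lambda p:(T,220+(p[0]+.5)/2.75-.5,105+(p[1]+.5)/2.75-.5)
s=lambda p:(S,215+(p[0]+.5)/4-.5,160+(p[1]+.5)/4-.5)
pts=dict(s1=((156,532),(60,400)),s2=((229,538),(157,439)),s3=((299,513),(290,451)),s4=((369,502),(410,475)),s5=((396,408),(529,408)),
hand=((146,281),(256,190)),fl=((52,236),(170,130)),fr=((231,222),(406,170)),br=((214,27),(500,65)),bl=((40,37),(292,33)))
for k,(a,b) in pts.items():
    x,e=tri([t(a),s(b)]);print(k,x.round(1),np.round(e,1))
E
```

```text
s1 [ 397.1 -197.    54. ] [0.8 0.8]
s2 [ 384.2 -252.4   52.9] [0.6 0.6]
s3 [ 395.4 -310.7   52.7] [1.8 1.8]
s4 [ 395.5 -366.3   53. ] [1.7 1.7]
s5 [ 464.8 -401.7   53.7] [2.2 2.2]
hand [ 591.3 -218.7   79.6] [1.7 1.7]
fl [ 636.5 -149.    87. ] [0.6 0.6]
fr [ 627.1 -292.8   87.5] [2. 2.]
br [ 793.8 -304.3   90. ] [0.8 0.8]
bl [ 807.2 -160.9   89. ] [1.1 1.1]
```

The manual's scale: shifts go in shares of 0.75 m and turns go in shares of pi rad. Converting my numbers, -35 mm / 750 = -0.0467, 0.1 rad / 3.1416 = 0.0318.

```bash
cat > d.py <<'E'
# usage: d.py x y z -> tool-frame delta, and the turn about tool z to align with the cabinet (yaw -0.068)
import sys
from h import *
o=ctrl.get_obs();R=rot(o)
yaw=-0.068 if len(sys.argv)<5 else float(sys.argv[4])
w=np.array([[np.cos(yaw),np.sin(yaw),0],[np.sin(yaw),-np.cos(yaw),0],[0,0,-1]])
print('delta',(R.T@(np.array(list(map(float,sys.argv[1:4])))-o['ee_pos'])).round(1),'turn',Ro.from_matrix(R.T@w).as_rotvec().round(3),'F',np.round(o['ft_force'],1),'t',round(o['t'],2))
E
python3 jog.py '0 -0.0467 0 0 0 0.0318 | 0 -0.0467 0 0 0 0.0318 | 0 -0.0467 0 0 0 0.0318 | 0 -0.0467 0 0 0 0.0318' 50
python3 jog.py '0 -0.0533 0 0 0 0 | 0 -0.0533 0 0 0 0 | 0 -0.0533 0 0 0 0 | 0 -0.0533 0 0 0 0 | 0 -0.04 0 0 0 0'
python3 jog.py '0 0 0 0 0 0'
python3 d.py 592 -218.5 130
```

```text
t: 0.48
ee_pos: [177.6, -452.3, 239.1]
orientation: [-3.139, 0.116, 0.001]
ft_force: [-0.1, 0.2, -0.7]
width: 64.6
grasp_force: 0.0
t: 0.9
ee_pos: [190.5, -261.4, 239.2]
orientation: [-3.138, 0.108, 0.001]
ft_force: [0.5, 0.4, -0.1]
width: 50.0
grasp_force: 0.0
t: 0.98
ee_pos: [190.0, -259.2, 238.8]
orientation: [-3.137, 0.104, 0.003]
ft_force: [-0.1, 0.6, 0.9]
width: 50.1
grasp_force: 0.0
delta [398.6 -66.9 108.3] turn [-0.003  0.002  0.002] F [-0.1  0.6  0.9] t 0.98
```

In the tool's units: 40 mm / 750 = 0.0533, -7 mm / 750 = -0.0093.

```bash

python3 jog.py '0.0533 -0.0093 0 0 0 0 | 0.0533 -0.0093 0 0 0 0 | 0.0533 -0.0093 0 0 0 0 | 0.0533 -0.0093 0 0 0 0 | 0.0533 -0.0093 0 0 0 0' >/dev/null
python3 jog.py '0.0533 -0.0093 0.0133 0 0 0 | 0.0533 -0.0093 0.0133 0 0 0 | 0.0533 -0.0093 0.0267 0 0 0 | 0.0467 -0.008 0.0267 0 0 0 | 0.04 -0.0067 0.0267 0 0 0' >/dev/null
python3 jog.py '0 0 0 0 0 0 | 0 0 0 0 0 0'
python3 d.py 592 -218.5 130
python3 -c "
from h import *
snap('wrist','w1',None,1.4)
d=load('w1')
for p in [(592,-218.5,76),(632,-220,84),(592,-218.5,20)]: print(np.array(proj(d,p))*1.4)"
```

```text
t: 1.98
ee_pos: [576.7, -223.9, 159.0]
orientation: [-3.139, 0.105, 0.005]
ft_force: [0.1, 0.6, 0.1]
width: 49.9
grasp_force: 0.0
delta [15.  -6.4 29. ] turn [-0.001  0.003  0.001] F [0.1 0.6 0.1] t 1.98
[385.64557586 287.56093118]
[382.45012225 217.66341322]
[387.93450958 269.64527946]
```

View pics/w1.png

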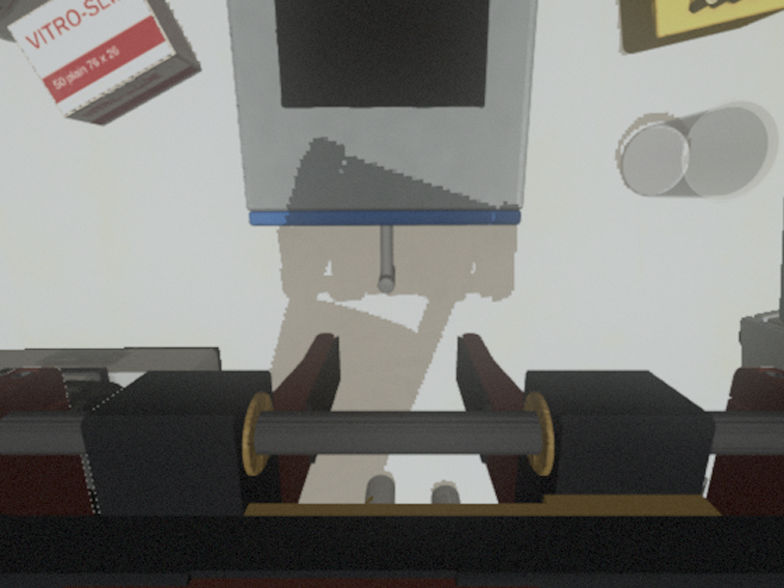

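The handle top is at (386,284), about 2 mm further in x than predicted. The drawer front is square to the tool. I'll descend to it and pinch.

In the tool's units: 25 mm / 750 = 0.0333, -6.3 mm / 750 = -0.0084.

```bash

python3 jog.py '0.0227 -0.0084 0 0 0 0 | 0 0 0.0333 0 0 0 | 0 0 0.0333 0 0 0 | 0 0 0.0333 0 0 0 | 0 0 0.032 0 0 0' >/dev/null
python3 jog.py '0 0 0 0 0 0 | 0 0 0 0 0 0'
python3 jog.py '0 0 0 0 0 0 | 0 0 0 0 0 0 | 0 0 0 0 0 0 | 0 0 0 0 0 0 | 0 0 0 0 0 0' 0
python3 d.py 594 -218.8 60
```

```text
t: 2.62
ee_pos: [592.7, -219.6, 62.9]
orientation: [-3.139, 0.109, 0.002]
ft_force: [0.4, -0.0, 0.4]
width: 49.9
grasp_force: 0.0
t: 3.03
ee_pos: [594.4, -219.3, 63.3]
orientation: [3.139, -0.107, 0.002]
ft_force: [0.0, -0.1, 0.1]
width: 20.2
grasp_force: 0.0
delta [-0.4 -0.5  3.3] turn [ 0.    -0.001 -0.   ] F [ 0.  -0.1  0.1] t 3.03
```

In the tool's units: 3 mm / 750 = 0.004.

```bash

python3 jog.py '0 0 0.004 0 0 0 | 0 0 0 0 0 0 | 0 0 0 0 0 0 | 0 0 0 0 0 0' 0
python3 jog.py '-0.0107 0 0 0 0 0 | -0.0213 0 0 0 0 0 | -0.0213 0 0 0 0 0 | -0.0213 0 0 0 0 0 | -0.0213 0 0 0 0 0'
python3 jog.py '-0.0213 0 0 0 0 0 | -0.0213 0 0 0 0 0 | -0.0213 0 0 0 0 0 | -0.016 0 0 0 0 0 | -0.0107 0 0 0 0 0'
python3 jog.py '-0.0067 0 0 0 0 0 | -0.0053 0 0 0 0 0 | 0 0 0 0 0 0 | 0 0 0 0 0 0'
python3 d.py 594 -218.8 60
```

```text
t: 3.37
ee_pos: [594.3, -218.0, 59.5]
orientation: [-3.138, 0.107, -0.0]
ft_force: [1.7, 5.6, 4.0]
width: 9.6
grasp_force: 30.0
t: 3.78
ee_pos: [522.4, -213.5, 59.5]
orientation: [-3.139, 0.107, -0.002]
ft_force: [2.8, 3.7, 0.8]
width: 9.6
grasp_force: 30.0
t: 4.2
ee_pos: [453.5, -209.1, 59.5]
orientation: [-3.139, 0.108, -0.0]
ft_force: [2.9, 5.3, 1.9]
width: 9.5
grasp_force: 30.0
t: 4.53
ee_pos: [444.8, -208.6, 59.5]
orientation: [-3.139, 0.107, 0.002]
ft_force: [-1.0, 4.1, 7.6]
width: 9.7
grasp_force: 30.0
delta [149.5  -0.   -0.7] turn [-0.001  0.001 -0.   ] F [-1.   4.1  7.6] t 4.53
```

In the tool's units: -40 mm / 750 = -0.0533, -30 mm / 750 = -0.04.

```bash

python3 jog.py '0 0 0 0 0 0 | 0 0 0 0 0 0 | 0 0 0 0 0 0' 50 >/dev/null
python3 jog.py '0 0 -0.04 0 0 0 | 0 0 -0.0533 0 0 0 | 0 0 -0.0533 0 0 0 | 0 0 -0.0533 0 0 0 | 0 0 -0.0267 0 0 0' >/dev/null
python3 jog.py '0 0 0 0 0 0 | 0 0 0 0 0 0'
python3 -c "
from h import *
snap('wrist','w2',None,1.4); snap('top','t2')
"
```

```text
t: 5.37
ee_pos: [445.8, -209.4, 230.2]
orientation: [3.138, -0.107, 0.004]
ft_force: [-0.0, 0.3, -0.5]
width: 49.9
grasp_force: 0.0
```

View pics/w2.png

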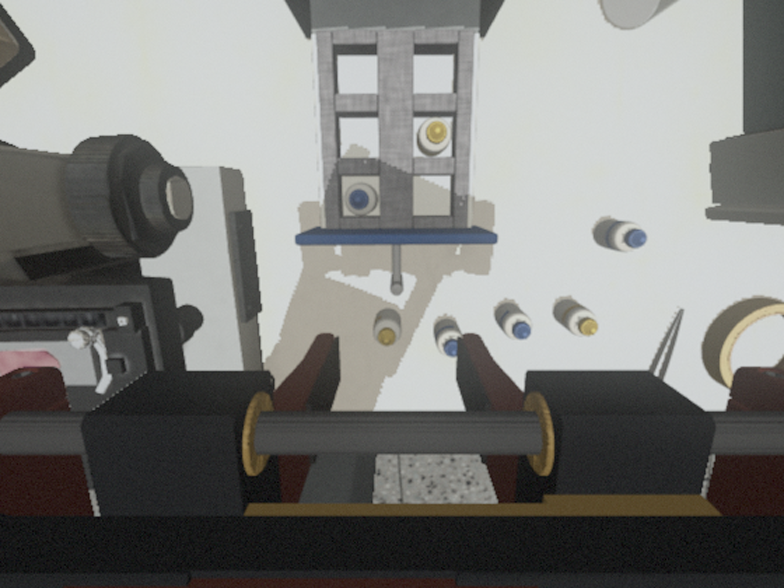

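The drawer is fully out, with bottles in cell 1 (358,198) and cell 4 (435,135). Cells 2, 3, 5 and 6 are empty. To locate the cells I'll overlay predicted squares at the rim and floor on both views.

```bash
cat > ov.py <<'E'
from h import *
H=np.array([444.7,-208.7]);ux=np.array([.9977,-.068]);uy=np.array([.068,.9977])
CE={}
for i,(a,b) in enumerate([(69,30),(69,-30),(115,30),(115,-30),(161,30),(161,-30)]): CE[i+1]=H+a*ux+b*uy
if __name__=='__main__':
    out=[]
    for f,box,s in(('w2',(200,10,360,180),3.4),('t2',(215,140,335,268),4.5)):
        d=load(f);im=cv2.resize(d['img'][box[1]:box[3],box[0]:box[2],::-1],None,fx=s,fy=s,interpolation=cv2.INTER_CUBIC)
        for c in CE.values():
            for z,col in((40,(0,0,255)),(13,(0,200,0))):
                P=[(np.array(proj(d,[*(c+16.5*(sx*ux+sy*uy)),z]))+.5-box[:2])*s for sx,sy in((1,1),(1,-1),(-1,-1),(-1,1))]
                cv2.polylines(im,[np.int32(np.round(P))],True,col,1)
        out.append(im[:576])
    h=min(o.shape[0] for o in out);im=np.hstack([o[:h] for o in out]);k=min(1,800/im.shape[1]);cv2.imwrite('pics/ov.png',cv2.resize(im,None,fx=k,fy=k,interpolation=cv2.INTER_AREA));print(im.shape,k,CE)
E
python3 ov.py
```

```text
(576, 1084, 3) 0.7380073800738007 {1: array([ 515.5813, -183.461 ]), 2: array([ 511.5013, -243.323 ]), 3: array([ 561.4755, -186.589 ]), 4: array([ 557.3955, -246.451 ]), 5: array([ 607.3697, -189.717 ]), 6: array([ 603.2897, -249.579 ])}
```

View pics/ov.png

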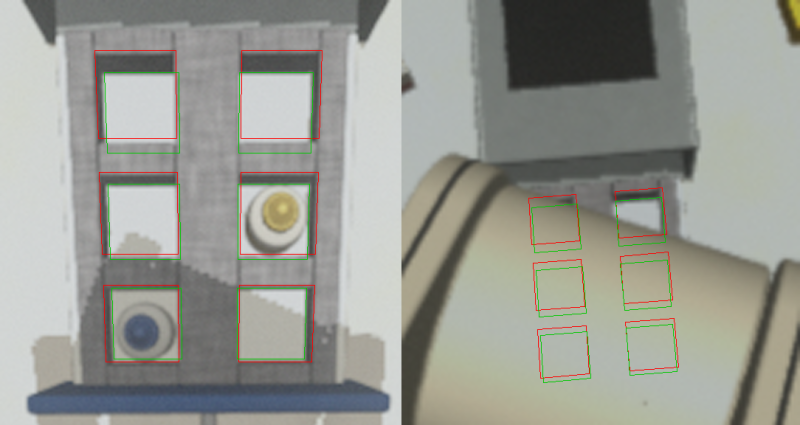

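The rim (red) and floor (green) squares match the drawer to about 1 mm in both views. Next I'll triangulate the spares, pairing w2 with the top view.

```bash
python3 - <<'E'
from h import *
T=load('top0');S=load('side0');W=load('w2')
t=lambda p:(T,220+(p[0]+.5)/2.75-.5,105+(p[1]+.5)/2.75-.5)
s=lambda p:(S,215+(p[0]+.5)/4-.5,160+(p[1]+.5)/4-.5)
w=lambda p:(W,(p[0]+.5)/1.4-.5,(p[1]+.5)/1.4-.5)
for k,a,b,c in(('s1',(156,532),(60,400),(387,337)),('s2',(229,538),(157,439),(453,346)),('s3',(299,513),(290,451),(521,329)),('s4',(369,502),(410,475),(588,326)),('s5',(396,408),(529,408),(636,238))):
    x,e=tri([t(a),w(c)]);y,f=tri([t(a),s(b),w(c)]);print(k,x.round(1),np.round(e,1),y.round(1),np.round(f,1))
E
python3 d.py 463 -401 190
```

```text
s1 [ 396.7 -197.    48.9] [0.7 0.7] [ 397.6 -197.2   53.5] [1.3 0.5 0.9]
s2 [ 383.9 -252.8   47.4] [0.7 0.7] [ 385.  -252.5   52.1] [1.3 0.4 1. ]
s3 [ 395.1 -310.6   47.8] [1.1 1.1] [ 396.2 -310.6   51.8] [2.1 1.8 0.8]
s4 [ 395.4 -365.5   52.1] [0.9 0.9] [ 395.8 -366.2   52.6] [1.8 1.7 0.3]
s5 [ 465.5 -401.2   49.9] [1.4 1.4] [ 466.  -401.4   52.4] [2.4 2.4 1.1]
delta [ 31.7 190.6  37.8] turn [-0.001  0.002 -0.   ] F [-1.   0.9 -0.7] t 5.47
```

Spare 5 is too near the analyser for the gripper body, so I'll use spares 4, 3, 2 and 1.

In the tool's units: 32 mm / 750 = 0.0427, 30 mm / 750 = 0.04.

```bash

python3 jog.py '-0.016 0.04 0.02 0 0 0 | -0.016 0.0427 0.02 0 0 0 | -0.016 0.0427 0.02 0 0 0 | -0.0027 0.0427 0.02 0 0 0 | 0 0.036 0.02 0 0 0' 46 >/dev/null
python3 jog.py '0 0 0.0267 0 0 0 | 0 0 0 0 0 0 | 0 0 0 0 0 0' 
python3 d.py 395.6 -366 47
```

```text
t: 6.13
ee_pos: [395.2, -357.6, 131.8]
orientation: [-3.135, 0.108, 0.008]
ft_force: [-0.5, 0.4, -0.2]
width: 45.9
grasp_force: 0.0
delta [ 1.4  8.7 84.7] turn [-0.004  0.005 -0.001] F [-0.5  0.4 -0.2] t 6.13
```

In the tool's units: 20 mm / 750 = 0.0267, 15 mm / 750 = 0.02.

```bash

python3 jog.py '0.0019 0.0116 0.02 0 0 0 | 0 0 0.0267 0 0 0 | 0 0 0.0267 0 0 0 | 0 0 0.0267 0 0 0 | 0 0 0.0129 0 0 0' >/dev/null
python3 jog.py '0 0 0 0 0 0 | 0 0 0 0 0 0'
python3 jog.py '0 0 0 0 0 0 | 0 0 0 0 0 0 | 0 0 0 0 0 0 | 0 0 0 0 0 0 | 0 0 0 0 0 0' 0
python3 d.py 395.6 -366 47
```

```text
t: 6.72
ee_pos: [398.0, -367.3, 49.9]
orientation: [-3.139, 0.106, 0.001]
ft_force: [-0.1, -0.3, 0.5]
width: 46.1
grasp_force: 0.0
t: 7.13
ee_pos: [398.2, -368.2, 50.5]
orientation: [3.139, -0.107, 0.002]
ft_force: [-0.1, 1.3, 5.9]
width: 24.1
grasp_force: 30.0
delta [-2.7 -2.   3.5] turn [ 0.001 -0.001 -0.   ] F [-0.1  1.3  5.9] t 7.13
```

```bash

python3 jog.py '0 0 -0.0267 0 0 0 | 0 0 -0.04 0 0 0 | 0 0 -0.0533 0 0 0 | 0 0 -0.0533 0 0 0 | 0 0 -0.0133 0 0 0' >/dev/null
python3 jog.py '0 0 0 0 0 0' 
python3 d.py 603.3 -249.6 180
```

```text
t: 7.63
ee_pos: [399.3, -369.4, 193.2]
orientation: [3.135, -0.107, 0.008]
ft_force: [-0.2, -0.2, -1.1]
width: 24.1
grasp_force: 30.0
delta [ 195.3 -133.5   13.7] turn [ 0.005 -0.005 -0.   ] F [-0.2 -0.2 -1.1] t 7.63
```

In the tool's units: -27 mm / 750 = -0.036, -26 mm / 750 = -0.0347.

```bash

python3 jog.py '0.0267 -0.036 0 0 0 0 | 0.0333 -0.036 0 0 0 0 | 0.0333 -0.036 0 0 0 0 | 0.0333 -0.036 0 0 0 0 | 0.0333 -0.0347 0 0 0 0' >/dev/null
python3 jog.py '0.0333 0 0 0 0 0 | 0.0333 0 0 0 0 0 | 0.0333 0 0 0 0 0 | 0 0 0 0 0 0 | 0 0 0 0 0 0' 
python3 jog.py '0 0 0 0 0 0 | 0 0 0 0 0 0' 
python3 d.py 603.3 -249.6 100
python3 -c "
from h import *
snap('wrist','w3',(120,100,440,360),2)"
```

```text
t: 8.47
ee_pos: [601.1, -246.7, 186.9]
orientation: [-3.139, 0.106, 0.005]
ft_force: [-0.2, -0.5, -0.2]
width: 24.2
grasp_force: 30.0
t: 8.63
ee_pos: [599.8, -247.2, 188.3]
orientation: [-3.139, 0.108, 0.004]
ft_force: [0.8, 0.1, -1.4]
width: 24.2
grasp_force: 30.0
delta [ 3.9  2.2 88.3] turn [-0.001  0.003 -0.001] F [ 0.8  0.1 -1.4] t 8.63
```

View pics/w3.png

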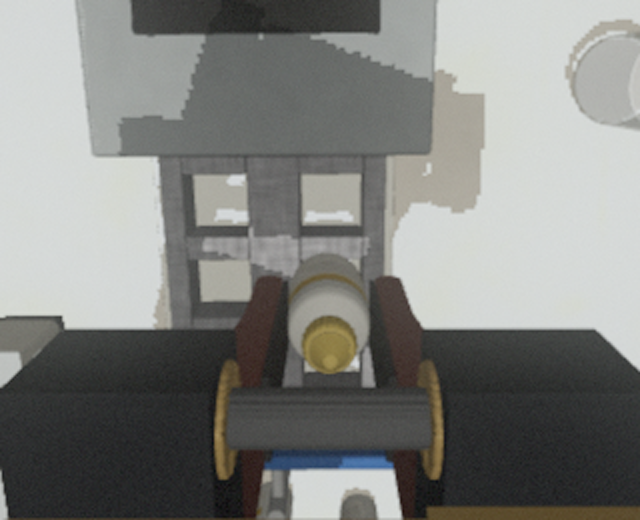

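The bottle is upright in the grip, with its cap at (330,345) in the crop and its far foot edge near y=255. I'll compare those against the TCP axis.

```bash
python3 - <<'E'
from h import *
d=load('w3');o=ctrl.get_obs();R=rot(o);p=o['ee_pos'];print(p)
for x,y,z in((12.5,0,50),(0,0,-10),(0,0,-4),(3,0,-10)):
    q=np.array(proj(d,p+R@np.array([x,y,z])));print((q-[120,100]+.5)*2)
E
```

```text
[ 599.99703183 -247.35674697  188.80391194]
[327.93849494 239.97438707]
[327.57899136 351.74921426]
[327.62867092 341.31457985]
[327.57357716 340.86533303]
```

In the tool's units: 25 mm / 750 = 0.0333, 20 mm / 750 = 0.0267.

```bash

python3 jog.py '0.0073 0.0027 0.0267 0 0 0 | 0 0 0.0333 0 0 0 | 0 0 0.0333 0 0 0 | 0 0 0.02 0 0 0 | 0 0 0 0 0 0'
python3 d.py 604.8 -249.6 64.5
```

```text
t: 9.1
ee_pos: [603.7, -249.0, 101.1]
orientation: [-3.137, 0.108, 0.01]
ft_force: [-1.7, 0.4, -1.2]
width: 23.9
grasp_force: 30.0
delta [ 1.4  0.6 36.6] turn [-0.002  0.006 -0.001] F [-1.7  0.4 -1.2] t 9.1
```

```bash

python3 jog.py '0 0 0.0133 0 0 0 | 0 0 0.0133 0 0 0 | 0 0 0.0093 0 0 0 | 0 0 0.0053 0 0 0 | 0 0 0.004 0 0 0'
python3 jog.py '0 0 0 0 0 0 | 0 0 0 0 0 0'
python3 d.py 604.8 -249.6 64.5
```

```text
t: 9.52
ee_pos: [606.8, -249.8, 70.4]
orientation: [3.14, -0.107, 0.0]
ft_force: [0.0, 0.6, 0.6]
width: 23.9
grasp_force: 30.0
t: 9.68
ee_pos: [606.9, -249.8, 70.8]
orientation: [3.14, -0.107, 0.0]
ft_force: [0.8, -0.5, -2.0]
width: 24.4
grasp_force: 30.0
delta [-2.2 -0.1  6.3] turn [ 0. -0. -0.] F [ 0.8 -0.5 -2. ] t 9.68
```

In the tool's units: 3 mm / 750 = 0.004, -2 mm / 750 = -0.0027.

```bash

python3 jog.py '-0.0027 0 0.004 0 0 0 | 0 0 0.0027 0 0 0 | 0 0 0 0 0 0 | 0 0 0 0 0 0'
python3 d.py 604.8 -249.6 64.5
```

```text
t: 10.02
ee_pos: [604.7, -249.6, 65.6]
orientation: [-3.14, 0.107, 0.0]
ft_force: [0.2, 0.7, -0.5]
width: 24.0
grasp_force: 30.0
delta [ 0.1 -0.   1.1] turn [-0.  0. -0.] F [ 0.2  0.7 -0.5] t 10.02
```

In the tool's units: 1 mm / 750 = 0.0013.

```bash

python3 jog.py '0 0 0.0013 0 0 0 | 0 0 0 0 0 0 | 0 0 0 0 0 0' 34
python3 jog.py '0 0 0 0 0 0 | 0 0 -0.0133 0 0 0 | 0 0 -0.0267 0 0 0 | 0 0 -0.0533 0 0 0 | 0 0 -0.0533 0 0 0' >/dev/null
python3 jog.py '-0.0333 0.02 -0.0267 0 0 0 | -0.0467 0.02 0 0 0 0 | -0.0467 0.02 0 0 0 0 | -0.0467 0 0 0 0 0 | -0.0467 0 0 0 0 0'
python3 jog.py '0 0 0 0 0 0 | 0 0 0 0 0 0' 46
python3 d.py 395.5 -310.6 130
python3 -c "
from h import *
snap('wrist','w4',(140,10,540,270),2)"
```

```text
t: 10.27
ee_pos: [604.9, -249.7, 64.7]
orientation: [3.14, -0.107, 0.0]
ft_force: [-0.2, 0.5, -0.4]
width: 33.8
grasp_force: 0.0
t: 11.1
ee_pos: [435.7, -283.7, 195.6]
orientation: [3.139, -0.108, 0.002]
ft_force: [-0.4, -0.2, -0.3]
width: 34.0
grasp_force: 0.0
t: 11.27
ee_pos: [436.0, -283.4, 195.6]
orientation: [3.139, -0.11, 0.001]
ft_force: [0.6, -0.5, 0.4]
width: 43.7
grasp_force: 0.0
delta [-38.6  29.9  65.6] turn [ 0.    -0.001 -0.002] F [ 0.6 -0.5  0.4] t 11.27
```

View pics/w4.png

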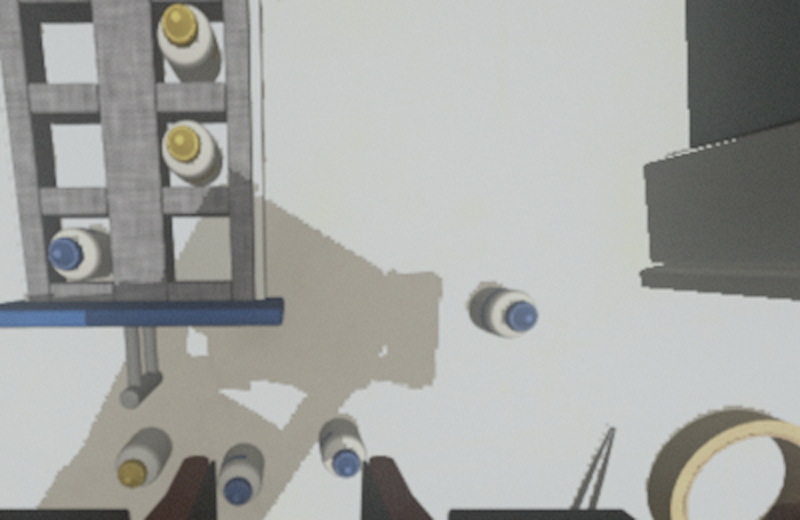

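The bottle in cell 6 stands upright at (188,40). The remaining caps are s3 (346,463), s2 (238,490), s1 (131,473) and s5 (521,317). I'll check whether any have moved.

```bash
cat > caps.py <<'E'
import sys
from h import *
# caps.py pic x0 y0 scale u v [u v ...] : at z=53, handle etc
f,x0,y0,s=sys.argv[1],*map(float,sys.argv[2:5]);d=load(f);a=list(map(float,sys.argv[5:]))
for u,v in zip(a[::2],a[1::2]): print(atz(d,x0+(u+.5)/s-.5,y0+(v+.5)/s-.5,53).round(1))
E
python3 caps.py w4 140 10 2 131 473 238 490 346 463 521 317
```

```text
[ 399.3 -198.2   53. ]
[ 385.8 -253.6   53. ]
[ 396.9 -311.6   53. ]
[ 467. -401.   53.]
```

In the tool's units: 30 mm / 750 = 0.04, -20 mm / 750 = -0.0267.

```bash

python3 jog.py '-0.0267 0.02 0.0267 0 0 0 | -0.024 0.0187 0.04 0 0 0 | 0 0 0.04 0 0 0 | 0 0 0 0 0 0 | 0 0 0 0 0 0' 46 >/dev/null
python3 jog.py '0 0 0 0 0 0 | 0 0 0 0 0 0'
python3 d.py 396.8 -311 48
```

```text
t: 11.9
ee_pos: [399.2, -310.3, 116.3]
orientation: [3.138, -0.105, 0.004]
ft_force: [-0.3, 0.5, 0.6]
width: 45.8
grasp_force: 0.0
delta [-2.5  0.7 68.3] turn [ 0.002 -0.003  0.001] F [-0.3  0.5  0.6] t 11.9
```

In the tool's units: 25 mm / 750 = 0.0333, 20 mm / 750 = 0.0267.

```bash

python3 jog.py '-0.0033 0.0009 0.0267 0 0 0 | 0 0 0.0333 0 0 0 | 0 0 0.0267 0 0 0 | 0 0 0.004 0 0 0 | 0 0 0 0 0 0' >/dev/null
python3 jog.py '0 0 0 0 0 0 | 0 0 0 0 0 0'
python3 d.py 396.8 -311 48
python3 jog.py '0 0 0 0 0 0 | 0 0 0 0 0 0 | 0 0 0 0 0 0 | 0 0 0 0 0 0 | 0 0 0 0 0 0' 0
python3 d.py 396.8 -311 48
```

```text
t: 12.48
ee_pos: [395.8, -310.8, 48.2]
orientation: [3.138, -0.106, 0.003]
ft_force: [-0.6, -0.0, -0.1]
width: 46.1
grasp_force: 0.0
delta [1.  0.1 0.2] turn [ 0.002 -0.002  0.   ] F [-0.6 -0.  -0.1] t 12.48
t: 12.9
ee_pos: [394.9, -310.4, 47.0]
orientation: [3.139, -0.107, 0.001]
ft_force: [-0.6, 0.8, 3.6]
width: 24.2
grasp_force: 30.0
delta [ 1.9  0.5 -1. ] turn [ 0.    -0.001 -0.   ] F [-0.6  0.8  3.6] t 12.9
```

```bash
python3 - <<'E'
from h import *
T=load('top0');S=load('side0');W=load('w2')
f=lambda d,u,v:(d,u/1.4,v/1.4)
print('knob end',tri([f(T,293,345),f(S,284,272)]),tri([f(T,293,345),f(W,180,195)]))
print(atz(T,315/1.4,400/1.4,60),'head',tri([f(T,210,475),f(S,118,108)]), tri([f(T,240,330),f(S,262,195)]))
E
python3 jog.py '0 0 -0.0267 0 0 0 | 0 0 -0.04 0 0 0 | 0 0 -0.0533 0 0 0 | 0 0 -0.0533 0 0 0 | 0 0 -0.02 0 0 0' 
python3 d.py 590 -220 190
```

```text
knob end (array([518.42941702, -77.40739901, 119.39518462]), [np.float64(0.039622685192470405), np.float64(0.03962268519238182)]) (array([521.53716218, -74.50385032, 103.92807981]), [np.float64(0.6899969271222195), np.float64(0.6899969271223617)])
[438.70681956 -91.33193203  60.        ] head (array([352.75619263, -12.36221979, 376.1524712 ]), [np.float64(25.902858923101416), np.float64(25.90285892310142)]) (array([531.6769074 , -37.87111262, 232.04098748]), [np.float64(4.891082046893532), np.float64(4.8910820468934535)])
t: 13.32
ee_pos: [396.3, -311.5, 196.3]
orientation: [3.136, -0.107, 0.008]
ft_force: [1.9, -0.1, -0.1]
width: 24.3
grasp_force: 30.0
delta [ 187.  -104.5    6.9] turn [ 0.004 -0.005 -0.   ] F [ 1.9 -0.1 -0.1] t 13.32
```

In the tool's units: 27 mm / 750 = 0.036, 20 mm / 750 = 0.0267.

```bash

python3 jog.py '0.0267 -0.0133 0 0 0 0 | 0.036 -0.0187 0 0 0 0 | 0.036 -0.0187 0 0 0 0 | 0.036 -0.0187 0 0 0 0 | 0.036 -0.0187 0 0 0 0' >/dev/null
python3 jog.py '0.036 -0.0187 0 0 0 0 | 0.036 -0.0187 0 0 0 0 | 0.0267 -0.0133 0 0 0 0 | 0.0067 -0.024 0 0 0 0 | 0 -0.0133 0 0 0 0' 
python3 jog.py '0 0 0 0 0 0 | 0 0 0 0 0 0' 
python3 d.py 606 -189.7 90
```

```text
t: 14.15
ee_pos: [611.4, -191.1, 191.1]
orientation: [-3.139, 0.105, 0.0]
ft_force: [-0.8, -0.1, -0.2]
width: 24.3
grasp_force: 30.0
t: 14.32
ee_pos: [609.3, -192.3, 191.3]
orientation: [-3.14, 0.106, 0.002]
ft_force: [-0.5, -0.7, -0.1]
width: 24.1
grasp_force: 30.0
delta [ -3.3  -2.3 101.3] turn [-0.     0.001  0.001] F [-0.5 -0.7 -0.1] t 14.32
```

In the tool's units: 25 mm / 750 = 0.0333, 20 mm / 750 = 0.0267.

```bash

python3 jog.py '-0.0044 -0.0031 0.0267 0 0 0 | 0 0 0.0333 0 0 0 | 0 0 0.0333 0 0 0 | 0 0 0.0333 0 0 0 | 0 0 0.0067 0 0 0' >/dev/null
python3 jog.py '0 0 0 0 0 0 | 0 0 0 0 0 0' 
python3 d.py 606 -189.7 62
```

```text
t: 14.9
ee_pos: [607.0, -190.8, 92.4]
orientation: [3.14, -0.108, 0.0]
ft_force: [0.4, 0.1, -1.3]
width: 23.9
grasp_force: 30.0
delta [-1.1 -1.1 30.4] turn [ 0.    -0.    -0.001] F [ 0.4  0.1 -1.3] t 14.9
```

In the tool's units: 10 mm / 750 = 0.0133, 6 mm / 750 = 0.008.

```bash

python3 jog.py '-0.0013 -0.0013 0.0133 0 0 0 | 0 0 0.0133 0 0 0 | 0 0 0.008 0 0 0 | 0 0 0.0053 0 0 0 | 0 0 0 0 0 0' >/dev/null
python3 jog.py '0 0 0 0 0 0 | 0 0 0 0 0 0' 
python3 d.py 606 -189.7 62
```

```text
t: 15.48
ee_pos: [606.4, -189.0, 61.8]
orientation: [3.14, -0.107, 0.001]
ft_force: [-0.7, 0.0, 0.7]
width: 24.3
grasp_force: 30.0
delta [-0.3  0.7 -0.2] turn [ 0. -0. -0.] F [-0.7  0.   0.7] t 15.48
```

In the tool's units: 1 mm / 750 = 0.0013.

```bash

python3 jog.py '0 0 0.0013 0 0 0 | 0 0 0 0 0 0 | 0 0 0 0 0 0' 34
python3 jog.py '0 0 0 0 0 0 | 0 0 -0.0133 0 0 0 | 0 0 -0.0267 0 0 0 | 0 0 -0.0533 0 0 0 | 0 0 -0.0533 0 0 0' >/dev/null
python3 jog.py '-0.0333 0.0133 -0.0267 0 0 0 | -0.0467 0.02 0 0 0 0 | -0.0467 0.02 0 0 0 0 | -0.0467 0 0 0 0 0 | -0.0467 0 0 0 0 0' >/dev/null
python3 jog.py '0 0 0 0 0 0 | 0 0 0 0 0 0 | 0 0 0 0 0 0' 46
python3 d.py 385.2 -253 130
python3 -c "
from h import *
snap('wrist','w5',(160,0,500,260),2.3)"
```

```text
t: 15.73
ee_pos: [606.3, -189.0, 60.9]
orientation: [3.14, -0.107, 0.001]
ft_force: [0.2, -0.2, -0.0]
width: 33.9
grasp_force: 0.0
t: 16.82
ee_pos: [439.8, -218.1, 191.7]
orientation: [3.139, -0.108, 0.004]
ft_force: [0.9, -0.3, -0.1]
width: 45.9
grasp_force: 0.0
delta [-52.3  38.5  61.6] turn [ 0.001 -0.002 -0.001] F [ 0.9 -0.3 -0.1] t 16.82
```

View pics/w5.png

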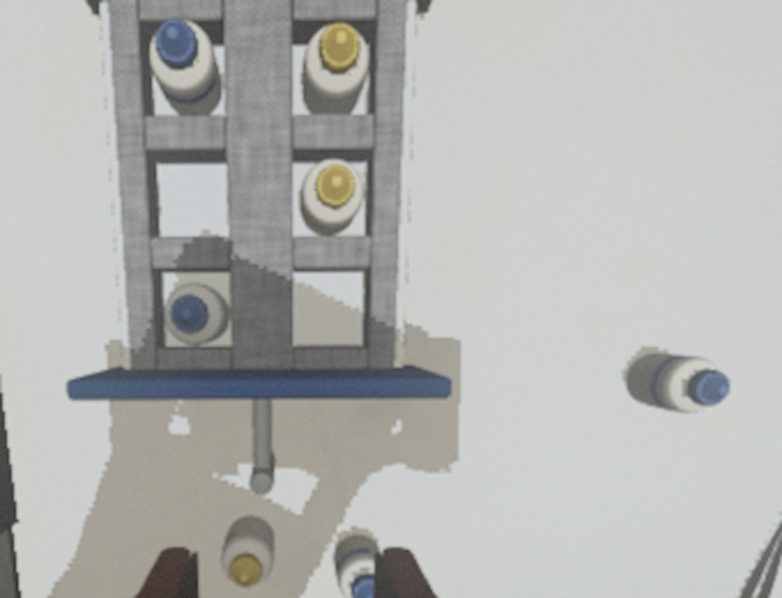

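Cells 5 and 6 are filled, with both bottles upright. Spare caps are s1 (246,569), s2 (365,587, partly hidden) and s5 (710,387).

In the tool's units: -20 mm / 750 = -0.0267, 15 mm / 750 = 0.02.

```bash
python3 caps.py w5 160 0 2.3 246 569 365 587 710 387
python3 jog.py '-0.0267 0.02 0.0133 0 0 0 | -0.0267 0.0187 0.0267 0 0 0 | -0.016 0.012 0.0267 0 0 0 | 0 0 0.0133 0 0 0 | 0 0 0 0 0 0' 46 >/dev/null
python3 jog.py '0 0 0 0 0 0 | 0 0 0 0 0 0'
python3 d.py 385.5 -253 48
```

```text
[ 399.3 -198.    53. ]
[ 386.9 -251.4   53. ]
[ 467.4 -400.5   53. ]
t: 17.45
ee_pos: [386.0, -252.3, 131.3]
orientation: [3.139, -0.106, 0.002]
ft_force: [-0.7, -0.5, 0.1]
width: 46.4
grasp_force: 0.0
delta [-0.6  0.7 83.3] turn [ 0.001 -0.001  0.001] F [-0.7 -0.5  0.1] t 17.45
```

The manual's scale: shifts go in shares of 0.75 m and turns go in shares of pi rad. Converting my numbers, 25 mm / 750 = 0.0333, 8 mm / 750 = 0.0107.

```bash

python3 jog.py '-0.0007 0.0007 0.0333 0 0 0 | 0 0 0.0333 0 0 0 | 0 0 0.0333 0 0 0 | 0 0 0.0107 0 0 0 | 0 0 0 0 0 0' >/dev/null
python3 jog.py '0 0 0 0 0 0 | 0 0 0 0 0 0'
python3 d.py 385.5 -253 48
python3 jog.py '0 0 0 0 0 0 | 0 0 0 0 0 0 | 0 0 0 0 0 0 | 0 0 0 0 0 0 | 0 0 0 0 0 0' 0
python3 d.py 385.5 -253 48
```

```text
t: 18.03
ee_pos: [384.9, -253.0, 48.9]
orientation: [3.139, -0.106, 0.003]
ft_force: [-0.4, 0.1, 0.1]
width: 46.0
grasp_force: 0.0
delta [0.6 0.  0.9] turn [ 0.001 -0.002  0.   ] F [-0.4  0.1  0.1] t 18.03
t: 18.45
ee_pos: [384.1, -252.7, 48.2]
orientation: [3.139, -0.107, 0.001]
ft_force: [-0.0, 1.0, 6.3]
width: 24.2
grasp_force: 30.0
delta [1.4 0.2 0.2] turn [ 0.    -0.001 -0.   ] F [-0.   1.   6.3] t 18.45
```

In the tool's units: -40 mm / 750 = -0.0533, -30 mm / 750 = -0.04.

```bash

python3 jog.py '0 0 -0.0267 0 0 0 | 0 0 -0.04 0 0 0 | 0 0 -0.0533 0 0 0 | 0 0 -0.0533 0 0 0 | 0 0 -0.02 0 0 0' 
python3 jog.py '0.0267 -0.0133 0 0 0 0 | 0.036 -0.016 0 0 0 0 | 0.036 -0.016 0 0 0 0 | 0.036 -0.016 0 0 0 0 | 0.036 -0.016 0 0 0 0' >/dev/null
python3 jog.py '0.0333 -0.016 0 0 0 0 | 0.024 -0.0107 0 0 0 0 | 0 0 0 0 0 0 | 0 0 0 0 0 0 | 0 0 0 0 0 0' 
python3 d.py 560.5 -186.6 90
```

```text
t: 18.87
ee_pos: [385.3, -253.6, 197.1]
orientation: [3.137, -0.107, 0.008]
ft_force: [0.4, -0.2, -1.2]
width: 24.0
grasp_force: 30.0
t: 19.7
ee_pos: [558.5, -186.3, 192.1]
orientation: [-3.139, 0.107, 0.003]
ft_force: [-0.3, 0.4, -0.2]
width: 24.0
grasp_force: 30.0
delta [  2.2   0.2 102.1] turn [-0.     0.002 -0.   ] F [-0.3  0.4 -0.2] t 19.7
```

In the tool's units: 25 mm / 750 = 0.0333, 20 mm / 750 = 0.0267.

```bash

python3 jog.py '0.0027 0 0.0267 0 0 0 | 0 0 0.0333 0 0 0 | 0 0 0.0333 0 0 0 | 0 0 0.0333 0 0 0 | 0 0 0.0067 0 0 0' >/dev/null
python3 jog.py '0 0 0 0 0 0 | 0 0 0 0 0 0 | 0 0 0 0 0 0' 
python3 d.py 560.5 -186.6 63
```

```text
t: 20.37
ee_pos: [562.4, -187.1, 94.3]
orientation: [3.139, -0.108, 0.003]
ft_force: [0.4, -0.7, -0.8]
width: 24.1
grasp_force: 30.0
delta [-2.  -0.3 31.2] turn [ 0.001 -0.002 -0.001] F [ 0.4 -0.7 -0.8] t 20.37
```

In the tool's units: 10 mm / 750 = 0.0133, 6 mm / 750 = 0.008.

```bash

python3 jog.py '-0.002 0 0.0133 0 0 0 | 0 0 0.0133 0 0 0 | 0 0 0.008 0 0 0 | 0 0 0.0053 0 0 0 | 0 0 0 0 0 0' >/dev/null
python3 jog.py '0 0 0 0 0 0 | 0 0 0 0 0 0' 
python3 d.py 560.5 -186.6 63
```

```text
t: 20.95
ee_pos: [560.3, -186.4, 62.6]
orientation: [-3.14, 0.107, 0.0]
ft_force: [-0.7, -0.9, -0.1]
width: 23.9
grasp_force: 30.0
delta [ 0.2  0.2 -0.4] turn [-0.  0. -0.] F [-0.7 -0.9 -0.1] t 20.95
```

In the tool's units: -40 mm / 750 = -0.0533, -30 mm / 750 = -0.04.

```bash

python3 jog.py '0 0 0 0 0 0 | 0 0 0 0 0 0 | 0 0 0 0 0 0' 34
python3 jog.py '0 0 0 0 0 0 | 0 0 -0.0133 0 0 0 | 0 0 -0.0267 0 0 0 | 0 0 -0.0533 0 0 0 | 0 0 -0.0533 0 0 0' >/dev/null
python3 jog.py '-0.0333 0.0067 -0.0267 0 0 0 | -0.04 0.0067 0 0 0 0 | -0.04 0.0067 0 0 0 0 | -0.0267 0.004 0 0 0 0 | -0.0067 0 0 0 0 0' >/dev/null
python3 jog.py '0 0 0 0 0 0 | 0 0 0 0 0 0 | 0 0 0 0 0 0' 46
python3 d.py 398.5 -197.7 130
python3 -c "
from h import *
snap('wrist','w6',(160,0,500,260),2.3)"
```

```text
t: 21.2
ee_pos: [560.4, -186.4, 62.9]
orientation: [3.14, -0.107, 0.001]
ft_force: [-0.5, -0.6, 0.5]
width: 34.3
grasp_force: 0.0
t: 22.28
ee_pos: [450.7, -197.1, 193.1]
orientation: [3.139, -0.107, 0.002]
ft_force: [-0.9, -0.3, 0.1]
width: 46.0
grasp_force: 0.0
delta [-52.1   4.1  63. ] turn [ 0.    -0.002  0.   ] F [-0.9 -0.3  0.1] t 22.28
```

View pics/w6.png

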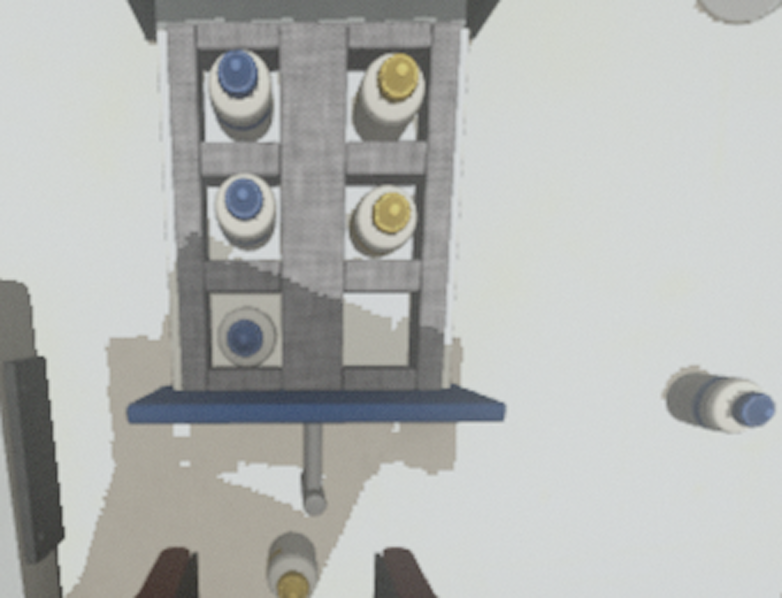

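Five cells are now filled, and only cell 2 (377,329) is empty. The s1 cap is at (292,585).

```bash
python3 caps.py w6 160 0 2.3 292 585 
python3 jog.py '-0.0267 0.0013 0.0133 0 0 0 | -0.0267 0.0027 0.0267 0 0 0 | -0.016 0.0013 0.0267 0 0 0 | 0 0 0.0133 0 0 0 | 0 0 0 0 0 0' 46 >/dev/null
python3 jog.py '0 0 0 0 0 0 | 0 0 0 0 0 0'
python3 d.py 398.5 -197.7 48
```

```text
[ 400.3 -197.1   53. ]
t: 22.92
ee_pos: [399.0, -197.8, 133.3]
orientation: [3.139, -0.106, 0.003]
ft_force: [-0.5, -0.1, 0.5]
width: 45.8
grasp_force: 0.0
delta [-0.6 -0.1 85.3] turn [ 0.001 -0.002  0.   ] F [-0.5 -0.1  0.5] t 22.92
```

In the tool's units: 25 mm / 750 = 0.0333, 10 mm / 750 = 0.0133.

```bash

python3 jog.py '0 0 0.0333 0 0 0 | 0 0 0.0333 0 0 0 | 0 0 0.0333 0 0 0 | 0 0 0.0133 0 0 0 | 0 0 0 0 0 0' >/dev/null
python3 jog.py '0 0 0 0 0 0 | 0 0 0 0 0 0'
python3 d.py 398.5 -197.7 48
python3 jog.py '0 0 0 0 0 0 | 0 0 0 0 0 0 | 0 0 0 0 0 0 | 0 0 0 0 0 0 | 0 0 0 0 0 0' 0
python3 d.py 398.5 -197.7 48
```

```text
t: 23.5
ee_pos: [398.2, -197.7, 48.8]
orientation: [3.139, -0.107, 0.003]
ft_force: [-0.9, -0.1, -0.3]
width: 46.0
grasp_force: 0.0
delta [ 0.3 -0.1  0.8] turn [ 0.001 -0.002 -0.   ] F [-0.9 -0.1 -0.3] t 23.5
t: 23.92
ee_pos: [397.5, -197.5, 48.2]
orientation: [3.139, -0.107, 0.002]
ft_force: [0.8, 1.0, 6.2]
width: 24.2
grasp_force: 30.0
delta [1.  0.2 0.2] turn [ 0.    -0.001 -0.   ] F [0.8 1.  6.2] t 23.92
```

In the tool's units: -40 mm / 750 = -0.0533, -30 mm / 750 = -0.04.

```bash

python3 jog.py '0 0 -0.0267 0 0 0 | 0 0 -0.04 0 0 0 | 0 0 -0.0533 0 0 0 | 0 0 -0.0533 0 0 0 | 0 0 -0.02 0 0 0' 
python3 jog.py '0.0267 0.0093 0 0 0 0 | 0.0333 0.0107 0 0 0 0 | 0.0333 0.0107 0 0 0 0 | 0.0333 0.0107 0 0 0 0 | 0.0253 0.0093 0 0 0 0' >/dev/null
python3 jog.py '0 0 0 0 0 0 | 0 0 0 0 0 0 | 0 0 0 0 0 0' 
python3 d.py 510.5 -243.3 95
```

```text
t: 24.33
ee_pos: [398.7, -198.2, 197.1]
orientation: [3.137, -0.107, 0.008]
ft_force: [1.2, -0.6, 0.9]
width: 24.1
grasp_force: 30.0
t: 25.0
ee_pos: [506.9, -242.4, 192.1]
orientation: [-3.139, 0.107, 0.003]
ft_force: [-0.7, 0.1, -0.4]
width: 24.3
grasp_force: 30.0
delta [ 3.8  0.8 97.1] turn [-0.001  0.002 -0.   ] F [-0.7  0.1 -0.4] t 25.0
```

```bash

python3 jog.py '0.0051 0.0011 0.0267 0 0 0 | 0 0 0.0333 0 0 0 | 0 0 0.0333 0 0 0 | 0 0 0.0293 0 0 0 | 0 0 0.0067 0 0 0' >/dev/null
python3 jog.py '0 0 0 0 0 0 | 0 0 0 0 0 0 | 0 0 0 0 0 0' 
python3 d.py 510.5 -243.3 63
```

```text
t: 25.67
ee_pos: [512.6, -244.3, 97.1]
orientation: [3.139, -0.107, 0.003]
ft_force: [0.3, 0.4, 0.4]
width: 23.8
grasp_force: 30.0
delta [-2.2 -0.9 34.1] turn [ 0.001 -0.002 -0.   ] F [0.3 0.4 0.4] t 25.67
```

In the tool's units: 12 mm / 750 = 0.016, 10 mm / 750 = 0.0133.

```bash

python3 jog.py '-0.0024 -0.0008 0.016 0 0 0 | 0 0 0.0133 0 0 0 | 0 0 0.0093 0 0 0 | 0 0 0.0053 0 0 0 | 0 0 0 0 0 0' >/dev/null
python3 jog.py '0 0 0 0 0 0 | 0 0 0 0 0 0' 
python3 d.py 510.5 -243.3 63
```

```text
t: 26.25
ee_pos: [510.5, -243.4, 62.9]
orientation: [3.14, -0.107, 0.001]
ft_force: [0.1, -0.4, -0.9]
width: 24.3
grasp_force: 30.0
delta [-0.  -0.1 -0.1] turn [ 0. -0. -0.] F [ 0.1 -0.4 -0.9] t 26.25
```

In the tool's units: -40 mm / 750 = -0.0533, -25 mm / 750 = -0.0333.

```bash

python3 jog.py '0 0 0 0 0 0 | 0 0 0 0 0 0 | 0 0 0 0 0 0' 34
python3 jog.py '0 0 0 0 0 0 | 0 0 -0.0133 0 0 0 | 0 0 -0.0267 0 0 0 | 0 0 -0.0533 0 0 0 | 0 0 -0.0533 0 0 0' >/dev/null
python3 jog.py '-0.0333 -0.0133 -0.0267 0 0 0 | -0.0333 -0.0133 0 0 0 0 | -0.024 -0.0133 0 0 0 0 | 0 0 0 0 0 0 | 0 0 0 0 0 0' 50 >/dev/null
python3 jog.py '0 0 0 0 0 0 | 0 0 0 0 0 0'
python3 d.py 444.7 -208.7 61
python3 -c "
from h import *
snap('wrist','w7',(160,0,500,260),2.3)"
```

```text
t: 26.5
ee_pos: [510.5, -243.4, 63.0]
orientation: [3.14, -0.107, 0.001]
ft_force: [-0.5, -0.1, 0.3]
width: 33.7
grasp_force: 0.0
t: 27.5
ee_pos: [445.5, -209.3, 193.0]
orientation: [3.139, -0.107, 0.002]
ft_force: [-0.2, -1.2, 0.8]
width: 50.0
grasp_force: 0.0
delta [ -1.   -0.6 132. ] turn [ 0.    -0.001 -0.   ] F [-0.2 -1.2  0.8] t 27.5
```

View pics/w7.png

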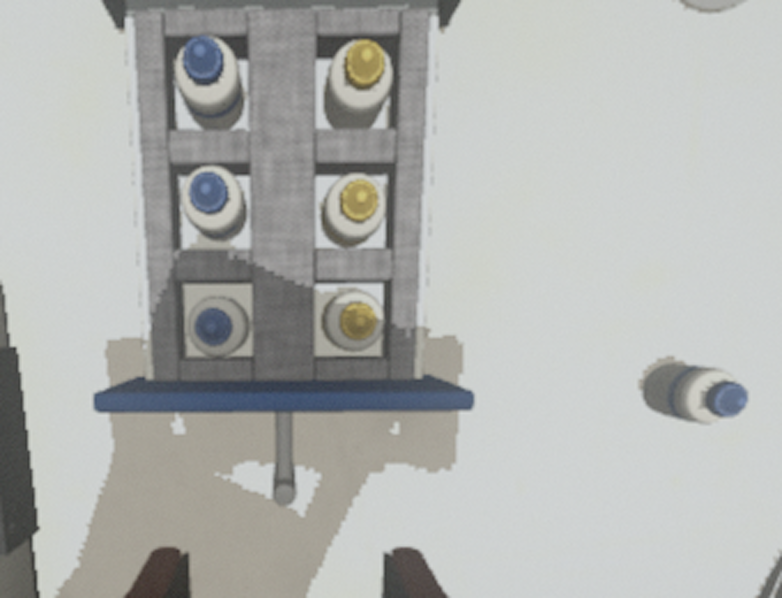

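All six cells hold upright bottles and the handle top is at (284,492). I'll grip the handle and push the drawer home.

In the tool's units: 35 mm / 750 = 0.0467, 30 mm / 750 = 0.04.

```bash

python3 jog.py '-0.0013 -0.0008 0.04 0 0 0 | 0 0 0.0467 0 0 0 | 0 0 0.0467 0 0 0 | 0 0 0.0333 0 0 0 | 0 0 0.008 0 0 0' >/dev/null
python3 jog.py '0 0 0 0 0 0 | 0 0 0 0 0 0 | 0 0 0 0 0 0'
python3 jog.py '0 0 0 0 0 0 | 0 0 0 0 0 0 | 0 0 0 0 0 0 | 0 0 0 0 0 0 | 0 0 0 0 0 0' 0 >/dev/null
python3 jog.py '0 0 0 0 0 0 | 0 0 0 0 0 0 | 0 0 0 0 0 0'
python3 d.py 594.3 -218.4 60
```

```text
t: 28.22
ee_pos: [444.7, -208.7, 62.9]
orientation: [3.139, -0.107, 0.003]
ft_force: [-0.3, -0.3, 0.8]
width: 50.1
grasp_force: 0.0
t: 28.88
ee_pos: [443.6, -208.4, 61.8]
orientation: [3.139, -0.107, 0.001]
ft_force: [-1.1, -2.8, 1.2]
width: 9.0
grasp_force: 30.0
delta [151.   -0.3   1.8] turn [ 0. -0. -0.] F [-1.1 -2.8  1.2] t 28.88
```

Pushing gently so the bottles don't tip.

In the tool's units: 10 mm / 750 = 0.0133, 8 mm / 750 = 0.0107.

```bash

python3 jog.py '0.0053 0 0 0 0 0 | 0.0107 0 0 0 0 0 | 0.0133 0 0 0 0 0 | 0.0133 0 0 0 0 0 | 0.0133 0 0 0 0 0' >/dev/null
python3 jog.py '0.0133 0 0 0 0 0 | 0.0133 0 0 0 0 0 | 0.0133 0 0 0 0 0 | 0.0133 0 0 0 0 0 | 0.0133 0 0 0 0 0'
python3 jog.py '0.0133 0 0 0 0 0 | 0.0133 0 0 0 0 0 | 0.0133 0 0 0 0 0 | 0.0107 0 0 0 0 0 | 0.008 0 0 0 0 0' >/dev/null
python3 jog.py '0.0053 0 0 0 0 0 | 0.004 0 0 0 0 0 | 0 0 0 0 0 0 | 0 0 0 0 0 0'
python3 d.py 594.3 -218.4 60
```

```text
t: 29.72
ee_pos: [536.4, -214.3, 61.8]
orientation: [-3.14, 0.107, -0.0]
ft_force: [-1.2, -2.7, 5.5]
width: 9.3
grasp_force: 30.0
t: 30.47
ee_pos: [587.2, -217.5, 61.8]
orientation: [-3.14, 0.107, -0.002]
ft_force: [1.2, 0.6, 4.2]
width: 9.3
grasp_force: 30.0
delta [7.1 0.4 1.8] turn [-0.    -0.002 -0.   ] F [1.2 0.6 4.2] t 30.47
```

In the tool's units: 3 mm / 750 = 0.004, 2 mm / 750 = 0.0027.

```bash

python3 jog.py '0.004 0 0 0 0 0 | 0.0027 0 0 0 0 0 | 0.0027 0 0 0 0 0 | 0 0 0 0 0 0'
python3 jog.py '0.0013 0 0 0 0 0 | 0.0013 0 0 0 0 0 | 0.0013 0 0 0 0 0 | 0.0013 0 0 0 0 0 | 0 0 0 0 0 0'
python3 d.py 594.3 -218.4 60
```

```text
t: 30.8
ee_pos: [593.1, -217.9, 61.7]
orientation: [-3.139, 0.107, 0.001]
ft_force: [-1.0, 0.7, 6.7]
width: 9.4
grasp_force: 30.0
t: 31.22
ee_pos: [593.2, -217.8, 61.7]
orientation: [-3.138, 0.107, 0.013]
ft_force: [-14.4, 0.4, 17.4]
width: 9.6
grasp_force: 30.0
delta [1.2 0.5 1.7] turn [-0.002  0.008  0.   ] F [-14.4   0.4  17.4] t 31.22
```

The drawer is against its stop with a 14 N reaction. I'll release it and check.

In the tool's units: -40 mm / 750 = -0.0533, -30 mm / 750 = -0.04.

```bash

python3 jog.py '0 0 0 0 0 0 | 0 0 0 0 0 0 | 0 0 0 0 0 0 | 0 0 0 0 0 0' 50 
python3 jog.py '-0.0053 0 -0.0267 0 0 0 | 0 0 -0.04 0 0 0 | 0 0 -0.0533 0 0 0 | 0 0 -0.04 0 0 0 | -0.04 0 0 0 0 0' >/dev/null
python3 jog.py '-0.0533 0 0 0 0 0 | -0.04 0 0 0 0 0 | 0 0 0 0 0 0 | 0 0 0 0 0 0 | 0 0 0 0 0 0'
python3 - <<'E'
from h import *
snap('wrist','w8',None,1);snap('side','s8',None,1);snap('top','t8')
a,b=[cv2.imread(f'pics/{n}.png') for n in('w8','s8')]
cv2.imwrite('pics/f.png',np.vstack([a[40:300,:],cv2.resize(b[140:340,150:430],None,fx=1.7,fy=1.7)[:340] if 0 else np.pad(cv2.resize(b[140:340,150:430],(476,340)),((0,0),(0,84),(0,0)))]))
d=load('w8')
for p in [(594,-218.8,76),(629.5,-221.2,84)]: print(proj(d,p))
E
```

```text
t: 31.55
ee_pos: [597.1, -218.4, 61.3]
orientation: [-3.14, 0.107, 0.0]
ft_force: [-0.7, 0.1, -0.0]
width: 32.2
grasp_force: 0.0
t: 32.38
ee_pos: [494.5, -211.9, 182.0]
orientation: [3.139, -0.107, 0.003]
ft_force: [0.8, 0.5, 0.5]
width: 49.8
grasp_force: 0.0
(np.float64(283.4256252243022), np.float64(97.49727922572616))
(np.float64(283.3514128668713), np.float64(45.630464328589426))
```

View pics/f.png

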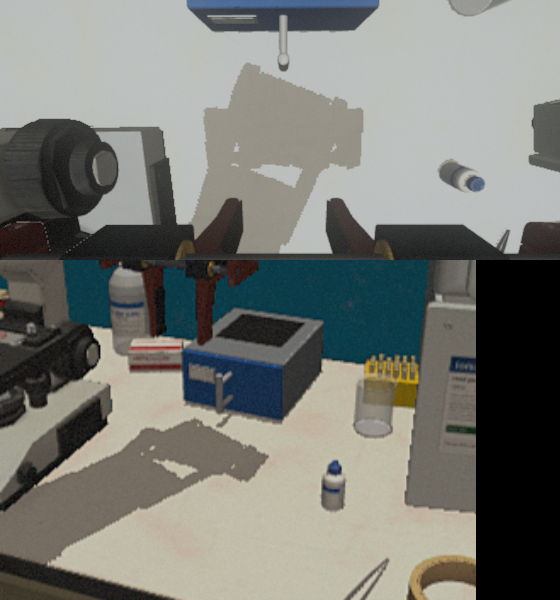

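The drawer is shut: the handle top is at row 98, against 97.5 predicted for shut. The beaker, carton and leftover spare are undisturbed, so I'll hand in.

```bash
python3 -c "
from workcell import ctrl
print(ctrl.close_job())"
```

```text
the job is handed in; nothing more can be done
None
```

Job handed in: cells 2, 3, 5 and 6 were empty and now each hold an upright spare, the drawer is pushed fully home, and the fifth spare is still standing on the table.

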